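# Seat a mould frame in the corner of the setting-out board and close the jaw on it

## Task

Push the loose pale wooden frame along the grey board into the corner of the two dark stop rails, so that it lies fully home and flush against both, and push the red sliding jaw up until it rests against the frame's open side and keeps it there. Do it all by pushing with the fingertips: do not pick the frame up or tip it, and leave the other things on and around the board where they stand.

Things in the scene. Friction and masses are not known exactly. Their poses are not given: they have to be found in the camera images.
- board: Grey setting-out board fixed to the bench, 300 (x) by 400 (y) mm, 18 mm thick; its place and turn vary. Origin on the bench surface under it, z up, top at z = 18 mm; it spans x -140 to +160 and y -210 to +190 mm of its own frame. It carries two dark stop rails at right angles.
- back_rail (a point): On the board's top, middle of the back rail's stop face, which looks to the board's -x (the plane x = +120 mm of the board, y from -35 to +165 mm). Dark wood, 22 mm high above the top, 25 mm wide. Same axes as the board.
- side_rail (a point): On the board's top, middle of the side rail's stop face, which looks to the board's -y (the plane y = +140 mm of the board, x from -40 to +120 mm). Dark wood, 22 mm high above the top, 25 mm wide. Same axes as the board.
- corner_seat (a point): Point on the board's top (x 60, y 80, z 18 mm in the board's frame, same axes as the board) where the frame's origin comes to lie when the frame is fully home against both rails.
- frame: Loose square mould frame of pale wood, open in the middle: 120 by 120 mm outside, 84 by 84 mm clear inside, bars 24 mm high, about 0.2 to 0.35 kg. Lies flat on the board, clear of the rails, turned up to 0.25 rad from the board's axes. Origin at the centre of the square, on its underside; x and y along the bars (x roughly along the board's x), z up.
- jaw (a joint): Red sliding jaw: a block spanning board x 20 to 100 mm, 25 mm thick in y, 31 mm high above the top. Value (m): travel along the board's +y. Front face at board y = -120 mm + value, back face 25 mm behind. Starts at 0 to 0.05; meets the home frame at 0.140; hard stop 0.150. About 2.5 N of friction; stays where left.
- jaw_face (a point): Middle of the red jaw's front face (the one that meets the frame, looking to the board's +y), 15 mm above the board's top; same axes as the board.
- jar: Closed green glass jar with a white cap, 44 mm across, 60 mm high, standing on the near right corner of the board; leave alone. Origin at the centre of its underside.
- cup: Blue ceramic cup, 72 mm across, 75 mm high, on the bench left of the board; leave alone. Origin at the centre of its underside.
- bowl: Terracotta bowl, 110 mm across, 50 mm high, on the bench right of the board; leave alone. Origin at the centre of its underside.
- brush: Brush 170 mm long lying on the bench left of the board; leave alone. Origin under its middle, its length along its x.
- tile: Terracotta tile 90 by 90 by 12 mm lying on the bench beyond the board; leave alone. Origin at the centre of its underside.
- stamp: Small turned wooden stamp, 40 mm across, 54 mm high, standing on the bench right of the board; leave alone. Origin at the centre of its underside.

How it is judged:
At the end, for the whole second after the job is handed in: The frame lies flat on the board within 4 mm of its seat in both directions and within 2 degrees of square to the rails, at rest; the red jaw has come up to within 5 mm of its place against the frame (value above 0.135); every other thing is within 20 mm of where it started (x of frame in the frame of corner_seat between -0.004 and 0.004 m and y of frame in the frame of corner_seat between -0.004 and 0.004 m and z of frame in the frame of corner_seat below 0.003 m and angle between frame's own z axis and vertical below 0.03 rad and angle between the x axis of frame and the x axis of board, either way round below 0.035 rad and value of joint jaw above 0.135 m and linear speed of frame below 0.01 m/s and distance of each of jar, cup, bowl, brush, tile, stamp from where it was at the start of the episode below 0.02 m); the robot touches nothing.
It fails at once if the frame is lifted off the board (its underside's centre more than 8 mm above the board's top) (z of frame in the frame of corner_seat above 0.008 m).
It fails at once if the frame is tipped by more than 10 degrees (angle between frame's own z axis and vertical above 0.175 rad).
It fails at once if a bystander is shifted by more than 20 mm (distance of any of jar, cup, bowl, brush, tile, stamp from where it was at the start of the episode above 0.02 m).
It also fails if it takes over 64 s, if anything falls off the work surface, if the arm or the gripper's body presses on something with over 40 N, if the wrist force passes 120 N, or if a joint passes its speed limit or range.

## Robot

A 6-joint arm with a two-finger parallel gripper is mounted at the origin on the work surface. World frame = base frame: x ahead of the robot, y to its left, z up, the work surface at z = 0. Lengths are in m, angles in rad, forces in N, time in s.
With the tool pointing down it reaches from about 0.325 to 0.85 m from the base axis. Payload 4.4 kg.
Tool frame: the origin (TCP) lies at the very end of the fingers, on their centre line; the grasp point (between the pads) lies 19 mm behind it; z points along the fingers, y is the line along which they close (so a half turn about z gives the same grasp; the last joint's range is limited). The gripper opens to 94 mm and grips with 3 to 60 N. Pads are 16 mm wide; open, the fingers measure 119 mm over their backs; the gripper's body (75 mm by 177 mm) begins 78 mm behind the grasp point.
Start: joints at [-1.294, 0.207, 1.542, -0, 1.393, -0.15], TCP at [0.238, -0.523, 0.205] pointing down, gripper open.
Joint ranges: [-2.73, 2.73], [-0.86, 2.22], [0.23, 2.46], [-1.11, 4.25], [0.08, 2.63], [-2.82, 2.82]. Speed limits (rad/s): [2.79, 2.79, 3.14, 3.14, 3.14, 3.14].

## Interface

Orientations are given as a unit quaternion [w, x, y, z].
In Python, from station import r, grab_frame, camera_info gives the robot as it stands.
- The arm moves only by the tool arm_command, never from a script. Its argument "series" is a list of rows, each a list of 2 entries, a list of its own where there are three numbers: the shift along the world's x, y, z in mm, then the turn, a rotation vector about the world's x, y, z in degrees. In form: [[[x, y, z], [wx, wy, wz]], ...]. A call has 1 to 5 rows; each row shifts and turns the commanded pose from where the row before left it; what a row does not reach is not made up. A row lasts 1/10 s, in which the tool goes at most 50 mm and 8.59 degrees, less where a joint would pass 70% of its speed; a pose out of reach is approached as far as the arm can. A call is refused whole if a number of a shift passes 50 or a number of a turn 8.59, either way. A call with a gripper value outside its range is refused whole. "claw" is the opening in per cent of the stroke, from 0 (shut) to 100 (fully open), set as the call begins (left out, the last holds). The fingers move at their own pace and stop on an object; "force" is the grip in N (left out, the last holds). Time passes only in rows, so rows that do not move let the fingers close. It gives the time, the measured TCP pose, the force, the opening and the grip force at its end, in the units of the state.
- r.read_state(): the state, without advancing time (a new reading comes with each control period).
- grab_frame(name): name is "side" or "top"; returns the picture (384x512x3 uint8, blue, green, red); there is no depth.
- camera_info(name): a dict with "fx", "fy", "cx", "cy" (pixels), "cam_to_world" (4x4, takes a point from camera to world coordinates). Camera axes: x right, y down, z forward; pixel columns grow to the right and rows downward; lengths in m; the calibration is good to about 2 mm. A picture is of the moment at which its call begins. camera_info takes no time and is no camera call.
- r.sign_off(): hands the job in; it is judged then, once.
The state is a dict: "t": time; "joint_positions": joint angles; "joint_vel": joint speeds; "tau": joint torques, N m; "position": TCP position; "tcp_rot": TCP orientation; "wrist_force": force on the tool from outside, world axes, zero at the start; "torque": the same for the moment, N m; "width": opening from 0.0 (shut) to 1.0 (fully open); "finger_force": force on a finger pad.
Only numpy, scipy, OpenCV 4.12 (cv2) and the standard library are available. Lean on these libraries where they do the work, as an engineer would, in place of code of your own. Each camera call takes 0.05 s, during which the arm holds its last target. There are 200 camera calls.

## Working session

There is one attempt and no reset: what is moved stays moved. The work goes in short steps, Python scripts to look and compute and a tool call to move; the robot and the scene stay as the last step left them, time stands still between calls to the robot, and variables do not carry over. Pictures are saved under pics/ and viewed, at most 10 in all, crops included, and the job is handed in when it is done.

Besides the shell and the picture viewer there is one more tool, called after "Call:" as name(argument=value, ...) on one line, values as JSON. arm_command: Moves the arm, as the interface text tells. Its arguments: {"type":"object","properties":{"series":{"type":"array","items":{"type":"array"}},"claw":{"type":"number"},"force":{"type":"number"}},"required":["series"]}

```bash
mkdir -p pics; python3 - <<'E'
from station import r, grab_frame, camera_info
import cv2,numpy as np
for n in ("top","side"):
    im=grab_frame(n); cv2.imwrite(f"pics/{n}0.png",im)
    c=camera_info(n); print(n,c["fx"],c["fy"],c["cx"],c["cy"]); print(np.round(c["cam_to_world"],4))
s=r.read_state(); print(s)
E
```

```text
top 452.8501588984343 452.8501588984343 258.4785023258511 200.3527144678799
[[ 0.0035 -0.9896  0.1436  0.4015]
 [-0.9999 -0.0056 -0.0141  0.0234]
 [ 0.0148 -0.1435 -0.9895  1.2705]
 [ 0.      0.      0.      1.    ]]
side 383.25648266551883 383.25648266551883 260.0866862829208 195.23796077159528
[[ 0.9837 -0.1203  0.1338  0.4555]
 [-0.1798 -0.6787  0.7121 -0.7052]
 [ 0.0051 -0.7245 -0.6892  0.7668]
 [ 0.      0.      0.      1.    ]]
{'t': 0.1, 'joint_positions': array([-1.29448664e+00,  2.07365021e-01,  1.54278276e+00,  6.67994425e-06,
        1.39348853e+00, -1.50483454e-01]), 'joint_vel': array([ 0.00024712, -0.00131142, -0.0035536 ,  0.00018399,  0.00040069,
        0.00025414]), 'tau': array([ 1.98475612e-05, -3.71863604e+01, -2.82292038e+01,  7.01081939e-02,
        3.10994312e-02, -4.81123868e-05]), 'position': array([ 0.23782622, -0.52272423,  0.20440319]), 'tcp_rot': array([-1.02001260e-03,  9.77316841e-01,  2.11779953e-01, -6.09634512e-05]), 'wrist_force': array([ 0.56768094, -0.14163819, -0.84323769]), 'torque': array([ 0.00024666,  0.01203105, -0.1109946 ]), 'finger_force': 0.0, 'width': 0.9988873268812548}
```

View pics/top0.png

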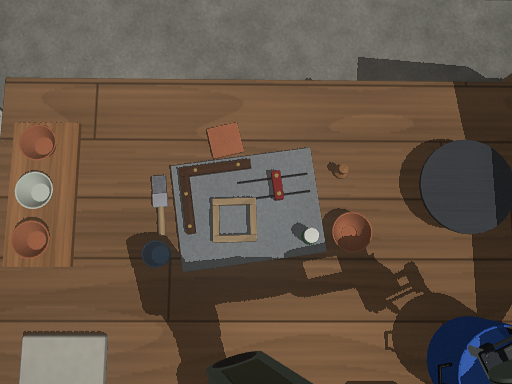

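View pics/side0.png

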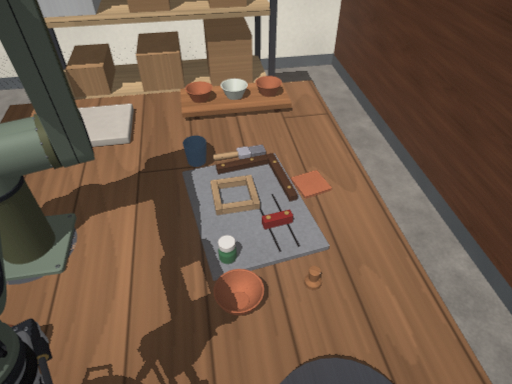

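Top view: the board spans pixels (170..327, 148..270), the rail corner is at about (178,170), the frame at (234,219) and the red jaw at (277,185). The jar is at (311,235). The side view agrees with this layout.

```bash
cat > h.py <<'E'
import cv2,numpy as np
from station import r, grab_frame, camera_info
def cast(n,px,z):
    c=camera_info(n); T=np.array(c["cam_to_world"]); px=np.atleast_2d(px).astype(float)
    d=np.c_[(px[:,0]-c["cx"])/c["fx"],(px[:,1]-c["cy"])/c["fy"],np.ones(len(px))]@T[:3,:3].T
    return T[:3,3]+d*((z-T[2,3])/d[:,2])[:,None]
E
python3 - <<'E'
import cv2,numpy as np
a=cv2.imread("pics/top0.png")[140:280,160:340]
cv2.imwrite("pics/crop.png",cv2.resize(a,None,fx=4.2,fy=4.2,interpolation=cv2.INTER_CUBIC))
h=cv2.cvtColor(cv2.imread("pics/top0.png"),cv2.COLOR_BGR2HSV)
for p in [(255,190),(300,170),(215,205),(234,200),(234,238),(252,220),(190,210),(215,168),(277,185),(200,250),(200,265),(270,262),(235,220),(150,200)]: print(p,h[p[1],p[0]])
E
```

```text
(255, 190) [100   6 118]
(300, 170) [ 90   7 115]
(215, 205) [ 17  84 109]
(234, 200) [ 17  90 150]
(234, 238) [ 18  88 147]
(252, 220) [ 16  90 151]
(190, 210) [ 12 109  75]
(215, 168) [ 11 114  76]
(277, 185) [  1 159 122]
(200, 250) [ 90   6 120]
(200, 265) [ 0  0 65]
(270, 262) [ 15 100  66]
(235, 220) [ 98   8 126]
(150, 200) [ 14 122 119]
```

View pics/crop.png

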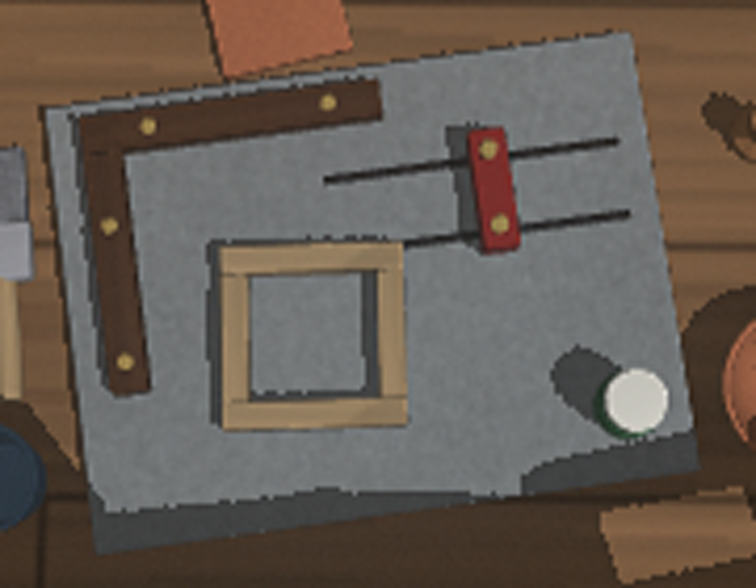

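Crop (4.2x, offset 160,140): the rails are an L of dark wood with its inner corner at about crop (127,152). The pale frame spans crop (220..407, 243..430), and the red jaw is at (495,190). Next I measure with masks.

```bash
cat >> h.py <<'E'
def fit(mask,z):
    cs,_=cv2.findContours(mask,cv2.RETR_EXTERNAL,cv2.CHAIN_APPROX_NONE)
    c=max(cs,key=cv2.contourArea)[:,0,:]
    P=cast("top",c,z)[:,:2].astype(np.float32)*1000
    return cv2.minAreaRect(P),P
def masks(im):
    h=cv2.cvtColor(im,cv2.COLOR_BGR2HSV); H,S,V=cv2.split(h)
    roi=np.zeros_like(H); roi[146:272,168:330]=255
    f=lambda m:((m&(roi>0))*255).astype(np.uint8)
    k=np.ones((2,2),np.uint8)
    return dict(board=cv2.morphologyEx(f(S<30),cv2.MORPH_OPEN,np.ones((3,3),np.uint8)),
      frame=f((S>60)&(S<110)&(H>12)&(V>95)), rail=f((S>90)&(V<95)&(V>50)&(H<16)), jaw=f((S>140)&(V>80)&((H<6)|(H>174))))
Z=dict(board=.018,frame=.042,rail=.040,jaw=.049)
E
python3 - <<'E'
from h import *
im=cv2.imread("pics/top0.png"); M=masks(im)
for k in ("board","frame","jaw"):
    R,P=fit(M[k],Z[k]); print(k,np.round(R[0],1),np.round(R[1],1),round(R[2],2)); print(np.round(cv2.boxPoints(R),1).tolist())
# rails: limit
m=M["rail"].copy(); k=np.zeros_like(m); k[155:238,174:253]=255; m&=k
m=cv2.morphologyEx(m,cv2.MORPH_OPEN,np.ones((3,3),np.uint8))
n,l,st,ce=cv2.connectedComponentsWithStats(m); print(st[1:],)
m=((l==1+np.argmax(st[1:,4]))*255).astype(np.uint8)
R,P=fit(m,.040); print("rail",np.round(R[0],1),np.round(R[1],1),round(R[2],2)); 
cs,_=cv2.findContours(m,cv2.RETR_EXTERNAL,cv2.CHAIN_APPROX_NONE)
c=max(cs,key=cv2.contourArea)[:,0,:]
# inner edges: back rail stop face (lower edge), side rail stop face (right edge)
e1=[(x,max(np.nonzero(m[:,x])[0])+.5) for x in range(200,248)]
e2=[(max(np.nonzero(m[y])[0])+.5,y) for y in range(182,228)]
for e in (e1,e2):
    p=cast("top",e,.040)[:,:2]*1000
    v=cv2.fitLine(p.astype(np.float32),cv2.DIST_HUBER,0,.01,.01).ravel(); print(np.round(v,3),np.degrees(np.arctan2(v[1],v[0])))
E
```

```text
board [561.6  36.6] [299.  398.1] 8.14
[[385.5, 212.5], [441.79998779296875, -181.60000610351562], [737.7999877929688, -139.3000030517578], [681.5, 254.8000030517578]]
frame [526.8  71.9] [120.  118.1] 2.53
[[464.20001220703125, 128.3000030517578], [469.3999938964844, 10.300000190734863], [589.2999877929688, 15.600000381469727], [584.0999755859375, 133.60000610351562]]
jaw [623.2 -45.1] [78.2 22.8] 8.57
[[582.7999877929688, -39.70000076293945], [586.2000122070312, -62.20000076293945], [663.5999755859375, -50.599998474121094], [660.2000122070312, -28.0]]
[[179 159  72  66 992]
 [186 226   9   8  54]]
rail [604.4 118.5] [160.2 197.6] 8.18Traceback (most recent call last):
  File "<stdin>", line 15, in <module>
ValueError: max() iterable argument is empty
```

Sizes check: board 299x398, frame 120x118, jaw 78x23, and the rail and jaw positions fit their given places. The board origin is (550.3, 45.1) mm with yaw 8.14°. The frame is at board (-19.5, 29.9), turned -5.6°. The jaw value is about 0.033. I'll enter the frame with half-open fingers, line them up along board y and push from inside.

Call:
arm_command(series=[[[19,40,0],[0,0,-1.1]],[[19,40,0],[0,0,-1.1]],[[19,40,0],[0,0,-1.1]],[[19,40,0],[0,0,-1.1]],[[19,40,0],[0,0,-1.1]]], claw=45)

```text
t: 0.6
position: [0.3332, -0.3215, 0.205]
tcp_rot: [-0.0, 0.986, 0.164, -0.0]
wrist_force: [0.1, -0.1, 0.2]
width: 0.61
finger_force: 0.0
```

Call:
arm_command(series=[[[19,40,0],[0,0,-1.1]],[[19,40,0],[0,0,-1.1]],[[19,40,0],[0,0,-1.1]],[[19,40,0],[0,0,-1.1]],[[19,40,0],[0,0,-1.1]]])

```text
t: 1.1
position: [0.4282, -0.1216, 0.2052]
tcp_rot: [-0.0, 0.993, 0.117, -0.0]
wrist_force: [0.6, -0.1, 0.2]
width: 0.449
finger_force: 0.0
```

Call:
arm_command(series=[[[19,40,0],[0,0,-1.1]],[[19,40,0],[0,0,-1.1]],[[19,40,0],[0,0,-1.1]],[[19,40,0],[0,0,-1.1]],[[19,35,0],[0,0,-1.1]]])

```text
t: 1.6
position: [0.523, 0.0738, 0.205]
tcp_rot: [-0.0, 0.998, 0.069, -0.0]
wrist_force: [0.4, -0.5, 0.2]
width: 0.449
finger_force: 0.0
```

Call:
arm_command(series=[[[0,0,-45],[0,0,0]],[[0,0,0],[0,0,0]]])

```text
t: 1.8
position: [0.5182, 0.0729, 0.1546]
tcp_rot: [-0.001, 0.997, 0.071, -0.006]
wrist_force: [-0.9, 0.1, -1.3]
width: 0.45
finger_force: 0.0
```

```bash
python3 - <<'E'
from h import *
im=grab_frame("side"); cv2.imwrite("pics/side1.png",im[100:280,120:340].repeat(3,0).repeat(3,1))
s=r.read_state(); print(s["t"],s["position"],s["tcp_rot"],s["wrist_force"],s["joint_positions"])
E
```

```text
1.85 [0.51962987 0.07211792 0.15704199] [-3.36440359e-04  9.97541000e-01  6.99429238e-02 -4.45273142e-03] [ 0.1872444   0.52693031 -0.83260067] [-2.70272270e-02  1.52220586e-01  1.70977768e+00 -2.00959394e-04
  1.28852318e+00  1.40382439e+00]
```

View pics/side1.png

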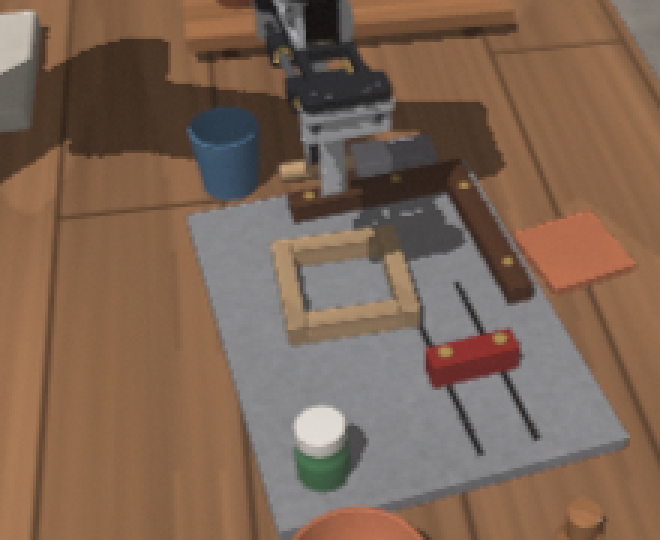

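Side view: the open frame lies under the gripper, the jar and cup are clear, and the fingers line up with the side rail. Now descending slowly into the frame.

Call:
arm_command(series=[[[1,0,-25],[0,0,0]],[[1,0,-25],[0,0,0]],[[1,0,-25],[0,0,0]],[[1,0,-20],[0,0,0]],[[0,0,0],[0,0,0]]])

```text
t: 2.35
position: [0.5251, 0.0706, 0.0641]
tcp_rot: [-0.0, 0.998, 0.069, -0.002]
wrist_force: [-0.5, -0.7, -0.7]
width: 0.447
finger_force: 0.0
```

Call:
arm_command(series=[[[0,0,-15],[0,0,0]],[[0,0,-12],[0,0,0]],[[0,0,-6],[0,0,0]],[[0,0,-3],[0,0,0]],[[0,0,0],[0,0,0]]])

```text
t: 2.85
position: [0.5271, 0.0715, 0.0296]
tcp_rot: [-0.0, 0.998, 0.069, -0.0]
wrist_force: [0.1, -0.7, 0.3]
width: 0.448
finger_force: 0.0
```

Call:
arm_command(series=[[[0,0,0],[0,0,0]],[[0,0,0],[0,0,0]]])

```text
t: 3.05
position: [0.5275, 0.0716, 0.03]
tcp_rot: [0.0, 0.998, 0.069, 0.001]
wrist_force: [-0.4, 0.6, -0.3]
width: 0.449
finger_force: 0.0
```

Call:
arm_command(series=[[[5,0.7,-2],[0,0,0]],[[9.9,1.4,-2],[0,0,0]],[[9.9,1.4,0],[0,0,0]],[[5,0.7,0],[0,0,0]],[[5,0.7,0],[0,0,0]]])

```text
t: 3.55
position: [0.561, 0.0765, 0.0252]
tcp_rot: [-0.0, 0.998, 0.069, -0.002]
wrist_force: [-5.4, -0.5, 3.3]
width: 0.45
finger_force: 2.3
```

Call:
arm_command(series=[[[6.9,1,0],[0,0,0]],[[6.9,1,0],[0,0,0]],[[6.9,1,0],[0,0,0]],[[6.9,1,0],[0,0,0]],[[6.9,1,0],[0,0,0]]])

```text
t: 4.05
position: [0.597, 0.0815, 0.0251]
tcp_rot: [0.0, 0.998, 0.069, 0.0]
wrist_force: [-1.5, -0.3, -1.1]
width: 0.451
finger_force: 0.6
```

Call:
arm_command(series=[[[5.9,0.9,0],[0,0,0]],[[5.9,0.8,0],[0,0,0]],[[5,0.7,0],[0,0,0]],[[4,0.6,0],[0,0,0]],[[0,0,0],[0,0,0]]])

```text
t: 4.55
position: [0.6182, 0.0845, 0.0257]
tcp_rot: [0.0, 0.998, 0.069, 0.001]
wrist_force: [-0.0, -0.5, -0.4]
width: 0.451
finger_force: 0.0
```

```bash
cat >> h.py <<'E'
O=np.array([550.3,45.1]); th=np.radians(8.14); E_=np.array([[np.cos(th),np.sin(th)],[-np.sin(th),np.cos(th)]])
def b(p): return E_@(np.asarray(p)[:2]-O)
E
python3 - <<'E'
from h import *
im=grab_frame("top"); cv2.imwrite("pics/top1.png",cv2.resize(im[140:280,160:340],None,fx=4,fy=4,interpolation=cv2.INTER_CUBIC))
s=r.read_state(); print(s["t"],s["position"],s["wrist_force"],"board",b(s["position"]*1000))
E
```

```text
4.6 [0.61813004 0.08446802 0.02587711] [-0.26470606 -0.65175442  1.13162735] board [72.72086804 29.36717365]
```

View pics/top1.png

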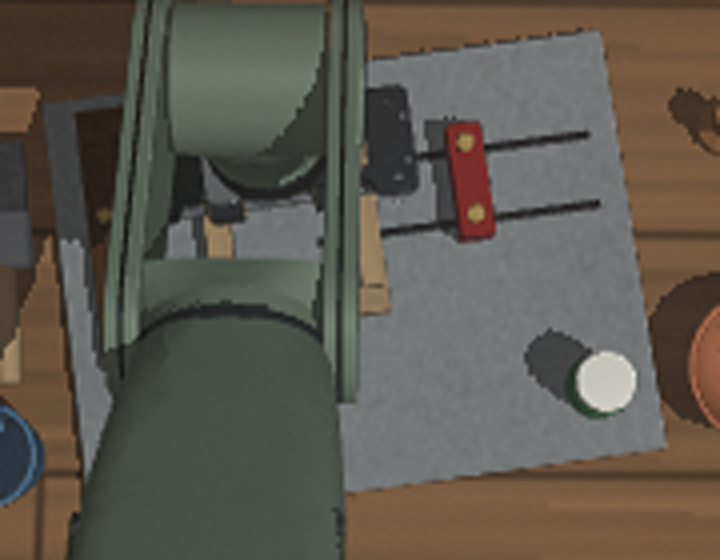

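Top view: the frame has moved forward and is nearly square. Its near right corner is at about crop (390,310), and the arm hides most of the rest. I continue to the back rail.

Call:
arm_command(series=[[[4,0.6,0],[0,0,0]],[[4,0.6,0],[0,0,0]],[[3,0.4,0],[0,0,0]],[[2,0.3,0],[0,0,0]],[[2,0.3,0],[0,0,0]]])

```text
t: 5.1
position: [0.6321, 0.0867, 0.0256]
tcp_rot: [0.0, 0.998, 0.069, -0.0]
wrist_force: [-4.2, -0.6, 4.3]
width: 0.454
finger_force: 2.4
```

Call:
arm_command(series=[[[1,0.1,0],[0,0,0]],[[1,0.2,0],[0,0,0]],[[1,0.1,0],[0,0,0]],[[1,0.2,0],[0,0,0]],[[1,0.1,0],[0,0,0]]])

```text
t: 5.6
position: [0.6369, 0.0873, 0.0255]
tcp_rot: [0.0, 0.998, 0.069, -0.0]
wrist_force: [-5.7, 0.1, 4.5]
width: 0.451
finger_force: 2.6
```

Call:
arm_command(series=[[[1,0.1,0],[0,0,0]],[[1,0.2,0],[0,0,0]],[[1,0.1,0],[0,0,0]],[[0,0,0],[0,0,0]]])

```text
t: 6.0
position: [0.6391, 0.0877, 0.0254]
tcp_rot: [0.0, 0.998, 0.069, -0.001]
wrist_force: [-7.5, -0.3, 5.8]
width: 0.449
finger_force: 3.5
```

Call:
arm_command(series=[[[1,0.1,0],[0,0,0]],[[1,0.2,0],[0,0,0]],[[1,0.1,0],[0,0,0]],[[0,0,0],[0,0,0]]])

```text
t: 6.4
position: [0.6392, 0.0877, 0.0255]
tcp_rot: [0.0, 0.998, 0.07, -0.005]
wrist_force: [-12.4, -2.9, 11.6]
width: 0.447
finger_force: 7.0
```

The frame is stalled against the back rail with the tool at board x = 94.0, as expected (102 minus half a pad). I back off to the frame's middle, then push +y.

Call:
arm_command(series=[[[-8,-1.1,0],[0,0,0]],[[-10,-1.4,0],[0,0,0]],[[-10,-1.4,0],[0,0,0]],[[-10,-1.4,0],[0,0,0]],[[0,0,0],[0,0,0]]])

```text
t: 6.9
position: [0.6035, 0.0828, 0.025]
tcp_rot: [-0.0, 0.998, 0.069, -0.001]
wrist_force: [0.1, 0.4, -0.2]
width: 0.451
finger_force: 0.0
```

Call:
arm_command(series=[[[-0.7,5,0],[0,0,0]],[[-0.7,5,0],[0,0,0]],[[-0.7,5,0],[0,0,0]],[[-0.7,5,0],[0,0,0]],[[-0.7,5,0],[0,0,0]]])

```text
t: 7.4
position: [0.6, 0.1056, 0.0256]
tcp_rot: [0.002, 0.998, 0.07, -0.002]
wrist_force: [-6.9, -8.7, 6.3]
width: 0.448
finger_force: 4.7
```

Call:
arm_command(series=[[[-0.7,5,0],[0,0,0]],[[-0.7,5,0],[0,0,0]],[[-0.7,5,0],[0,0,0]],[[-0.6,4,0],[0,0,0]],[[-0.4,3,0],[0,0,0]]])

```text
t: 7.9
position: [0.5986, 0.118, 0.0264]
tcp_rot: [0.011, 0.997, 0.071, -0.002]
wrist_force: [-5.0, -37.1, 9.8]
width: 0.448
finger_force: 18.5
```

Call:
arm_command(series=[[[-0.3,2,0],[0,0,0]],[[-0.3,2,0],[0,0,0]],[[-0.3,2,0],[0,0,0]],[[-0.1,1,0],[0,0,0]],[[-0.1,1,0],[0,0,0]]])

```text
t: 8.4
position: [0.5987, 0.1188, 0.0271]
tcp_rot: [0.016, 0.997, 0.071, -0.002]
wrist_force: [-4.2, -51.0, 11.1]
width: 0.444
finger_force: 25.0
```

51 N at board y = 66 is too early for home, so I back off and look.

Call:
arm_command(series=[[[0.7,-5,0],[0,0,0]],[[0.7,-5,0],[0,0,0]],[[0.7,-5,0],[0,0,0]],[[0.6,-4,0],[0,0,0]],[[0,0,0],[0,0,0]]])

```text
t: 8.9
position: [0.5992, 0.1165, 0.0252]
tcp_rot: [0.002, 0.998, 0.069, -0.002]
wrist_force: [-3.2, -6.6, 2.8]
width: 0.45
finger_force: 3.9
```

```bash
python3 - <<'E'
from h import *
a=grab_frame("top"); c=grab_frame("side"); cv2.imwrite("pics/t2.png",a)
u=cv2.resize(a[140:280,160:340],(450,350),interpolation=cv2.INTER_CUBIC); v=cv2.resize(c[100:240,170:310],(350,350),interpolation=cv2.INTER_CUBIC)
cv2.imwrite("pics/both2.png",np.hstack([u,v]))
s=r.read_state(); print(s["t"],s["position"],s["wrist_force"],"board",b(s["position"]*1000))
E
```

```text
9.0 [0.59918595 0.11653751 0.02526958] [-3.22724292 -8.07915457  2.57799988] board [58.50842965 63.79590179]
```

View pics/both2.png

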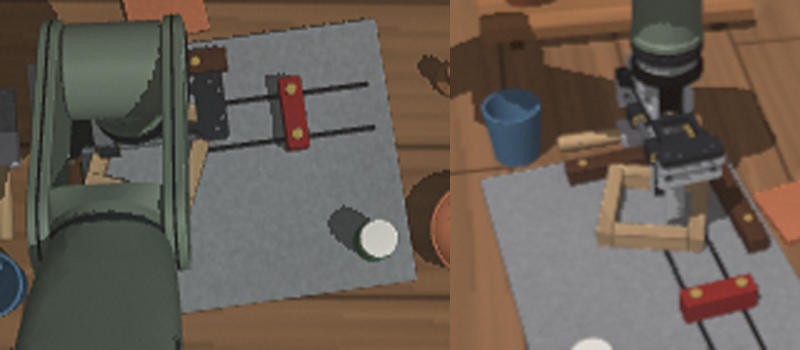

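Both views: the frame turned clockwise under the centred push, to about -20° to the board, and wedged in the corner. No other thing moved. I'll square it again by pushing +x with both fingers, where the right finger touches first. After that I'll push in y with the wide jaw.

Call:
arm_command(series=[[[0.7,-5,0],[0,0,0]],[[0.6,-4,0],[0,0,0]],[[4,0.6,0],[0,0,0]],[[4,0.6,0],[0,0,0]],[[0,0,0],[0,0,0]]])

```text
t: 9.5
position: [0.609, 0.1112, 0.0251]
tcp_rot: [0.0, 0.998, 0.069, -0.001]
wrist_force: [-2.8, -1.1, 2.2]
width: 0.454
finger_force: 1.3
```

Call:
arm_command(series=[[[4,0.6,0],[0,0,0]],[[4,0.6,0],[0,0,0]],[[4,0.6,0],[0,0,0]],[[4,0.6,0],[0,0,0]],[[0,0,0],[0,0,0]]])

```text
t: 10.0
position: [0.619, 0.1114, 0.0247]
tcp_rot: [0.002, 0.998, 0.07, -0.008]
wrist_force: [-17.9, -7.5, 12.3]
width: 0.449
finger_force: 9.9
```

Call:
arm_command(series=[[[3,0.4,0],[0,0,0]],[[3,0.4,0],[0,0,0]],[[2,0.3,0],[0,0,0]],[[2,0.3,0],[0,0,0]],[[0,0,0],[0,0,0]]])

```text
t: 10.5
position: [0.6228, 0.11, 0.0244]
tcp_rot: [0.004, 0.997, 0.07, -0.015]
wrist_force: [-29.8, -13.8, 23.4]
width: 0.449
finger_force: 19.3
```

The left finger is caught in the far-left inner corner. I back off, close the fingers and push only on the right part of the back bar, which turns the frame counter-clockwise.

Call:
arm_command(series=[[[-10,-1.4,0],[0,0,0]],[[-10,-1.4,0],[0,0,0]],[[-6,-0.8,0],[0,0,0]],[[0,0,0],[0,0,0]],[[0,0,0],[0,0,0]]], claw=0)

```text
t: 11.0
position: [0.6103, 0.1117, 0.0258]
tcp_rot: [-0.0, 0.998, 0.07, 0.001]
wrist_force: [0.3, 0.2, 0.5]
width: 0.06
finger_force: 0.0
```

Call:
arm_command(series=[[[0.7,-5,0],[0,0,0]],[[0.7,-5,0],[0,0,0]],[[0.6,-4,0],[0,0,0]],[[0.6,-4,0],[0,0,0]],[[0,0,0],[0,0,0]]])

```text
t: 11.5
position: [0.6123, 0.0925, 0.0254]
tcp_rot: [0.0, 0.998, 0.069, 0.0]
wrist_force: [-0.4, 0.3, 0.2]
width: 0.004
finger_force: 0.0
```

```bash
python3 - <<'E'
from h import *
a=grab_frame("top"); c=grab_frame("side")
u=cv2.resize(a[140:280,160:340],(450,350),interpolation=cv2.INTER_CUBIC); v=cv2.resize(c[100:240,170:310],(350,350),interpolation=cv2.INTER_CUBIC)
cv2.imwrite("pics/both3.png",np.hstack([u,v]))
s=r.read_state(); print(s["t"],s["position"],s["wrist_force"],s["width"],"board",b(s["position"]*1000))
E
```

```text
11.6 [0.61204059 0.09306063 0.02540622] [ 1.29498387  0.4779118  -0.15087363] 0.009987806681388487 board [67.9094168  38.73542879]
```

View pics/both3.png

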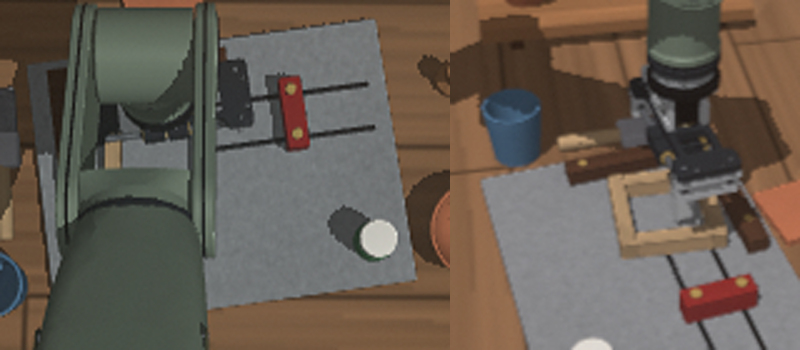

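Side view: the frame is much squarer now, with only a small remaining tilt. Its far-left end is close to the rail, and the closed fingers stand inside its right half. I push +x there.

Call:
arm_command(series=[[[5,0.7,0],[0,0,0]],[[5,0.7,0],[0,0,0]],[[4,0.6,0],[0,0,0]],[[3,0.4,0],[0,0,0]],[[0,0,0],[0,0,0]]])

```text
t: 12.1
position: [0.6279, 0.0957, 0.0253]
tcp_rot: [0.0, 0.998, 0.069, -0.002]
wrist_force: [-3.9, -0.7, 4.0]
width: 0.004
finger_force: 2.2
```

Call:
arm_command(series=[[[3,0.4,0],[0,0,0]],[[3,0.4,0],[0,0,0]],[[2,0.3,0],[0,0,0]],[[1,0.1,0],[0,0,0]],[[0,0,0],[0,0,0]]])

```text
t: 12.6
position: [0.6377, 0.0968, 0.0253]
tcp_rot: [0.0, 0.998, 0.069, -0.0]
wrist_force: [-3.4, -0.6, 2.6]
width: 0.006
finger_force: 2.2
```

Call:
arm_command(series=[[[1,0.1,0],[0,0,0]],[[1,0.2,0],[0,0,0]],[[1,0.1,0],[0,0,0]],[[0,0,0],[0,0,0]]])

```text
t: 13.0
position: [0.6379, 0.0968, 0.0253]
tcp_rot: [0.0, 0.998, 0.07, -0.004]
wrist_force: [-10.2, -2.0, 8.6]
width: -0.0
finger_force: 5.5
```

Flush on the back rail again (board x = 94.0). I lift out and go behind the jaw.

Call:
arm_command(series=[[[-6,-0.8,0],[0,0,0]],[[-5,-0.7,0],[0,0,0]],[[0,0,20],[0,0,0]],[[0,0,35],[0,0,0]],[[0,0,25],[0,0,0]]])

```text
t: 13.5
position: [0.6314, 0.096, 0.1072]
tcp_rot: [-0.0, 0.998, 0.069, 0.002]
wrist_force: [0.4, 0.9, -0.2]
width: 0.006
finger_force: 0.0
```

Call:
arm_command(series=[[[0,-36,0],[0,0,0]],[[0,-36,0],[0,0,0]],[[0,-36,0],[0,0,0]],[[0,-36,0],[0,0,0]],[[0,-36,0],[0,0,0]]])

```text
t: 14.0
position: [0.6309, -0.0856, 0.1057]
tcp_rot: [0.0, 0.998, 0.069, 0.001]
wrist_force: [1.1, -0.4, 0.4]
width: 0.006
finger_force: 0.0
```

```bash
python3 - <<'E'
from h import *
a=grab_frame("top"); u=cv2.resize(a[140:280,160:340],(720,560),interpolation=cv2.INTER_CUBIC); cv2.imwrite("pics/top4.png",u); cv2.imwrite("pics/top4f.png",a)
s=r.read_state(); print(s["t"],s["position"],s["wrist_force"],"board",b(s["position"]*1000))
E
```

```text
14.05 [ 0.63110723 -0.09193827  0.10592411] [-0.20010026 -3.26223846  0.45345735] board [  60.58952971 -147.09930289]
```

View pics/top4.png

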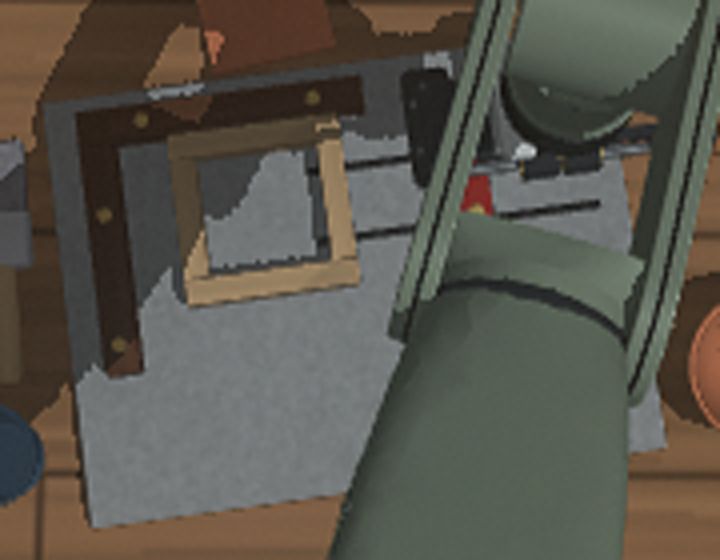

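Top view: the frame lies flush and square on the back rail, with a gap of about 30 mm to the side rail. The red jaw is clear. I descend behind it and push.

Call:
arm_command(series=[[[0,0,-25],[0,0,0]],[[0,0,-25],[0,0,0]],[[0,0,-20],[0,0,0]],[[0,0,-5],[0,0,0]],[[0,0,0],[0,0,0]]])

```text
t: 14.55
position: [0.6297, -0.0839, 0.0296]
tcp_rot: [-0.0, 0.998, 0.069, -0.0]
wrist_force: [-0.4, 0.1, 1.1]
width: 0.004
finger_force: 0.0
```

Call:
arm_command(series=[[[-0.8,6,0],[0,0,0]],[[-0.9,6,0],[0,0,0]],[[-0.8,6,0],[0,0,0]],[[-0.9,6,0],[0,0,0]],[[-0.9,6,0],[0,0,0]]])

```text
t: 15.05
position: [0.6271, -0.0544, 0.0319]
tcp_rot: [0.001, 0.998, 0.069, 0.002]
wrist_force: [2.8, -2.5, 1.7]
width: 0.002
finger_force: 1.5
```

Call:
arm_command(series=[[[-0.8,6,0],[0,0,0]],[[-0.9,6,0],[0,0,0]],[[-0.8,6,0],[0,0,0]],[[-0.9,6,0],[0,0,0]],[[-0.9,6,0],[0,0,0]]])

```text
t: 15.55
position: [0.6215, -0.0237, 0.0304]
tcp_rot: [0.0, 0.998, 0.069, 0.0]
wrist_force: [1.6, -3.4, 2.3]
width: 0.007
finger_force: 1.5
```

Call:
arm_command(series=[[[-0.8,6,0],[0,0,0]],[[-0.9,6,0],[0,0,0]],[[-0.7,5,0],[0,0,0]],[[-0.7,5,0],[0,0,0]],[[-0.7,5,0],[0,0,0]]])

```text
t: 16.05
position: [0.6177, 0.0027, 0.0305]
tcp_rot: [0.0, 0.998, 0.069, 0.0]
wrist_force: [1.9, -4.8, 0.9]
width: 0.005
finger_force: 2.6
```

```bash
python3 - <<'E'
from h import *
s=r.read_state(); print(s["t"],s["position"],s["wrist_force"],"board",b(s["position"]*1000))
E
```

```text
16.05 [0.61769869 0.00270419 0.0304522 ] [ 1.85179887 -4.81421225  0.8856549 ] board [ 60.71672926 -51.51181151]
```

34 mm to go.

Call:
arm_command(series=[[[-0.7,5,0],[0,0,0]],[[-0.7,5,0],[0,0,0]],[[-0.7,5,0],[0,0,0]],[[-0.7,5,0],[0,0,0]],[[-0.7,5,0],[0,0,0]]])

```text
t: 16.55
position: [0.6142, 0.0271, 0.0305]
tcp_rot: [0.001, 0.998, 0.069, 0.0]
wrist_force: [2.3, -5.2, 1.3]
width: 0.006
finger_force: 2.6
```

Call:
arm_command(series=[[[-0.4,3,0],[0,0,0]],[[-0.3,2,0],[0,0,0]],[[-0.3,2,0],[0,0,0]],[[-0.2,1,0],[0,0,0]],[[0,0,0],[0,0,0]]])

```text
t: 17.05
position: [0.613, 0.0354, 0.0304]
tcp_rot: [0.0, 0.998, 0.069, 0.0]
wrist_force: [2.7, -3.6, 1.1]
width: 0.005
finger_force: 2.3
```

Call:
arm_command(series=[[[-0.2,1,0],[0,0,0]],[[-0.1,1,0],[0,0,0]],[[-0.2,1,0],[0,0,0]],[[-0.1,1,0],[0,0,0]],[[0,0,0],[0,0,0]]])

```text
t: 17.55
position: [0.613, 0.0361, 0.0305]
tcp_rot: [0.003, 0.998, 0.07, 0.0]
wrist_force: [3.8, -11.7, 0.2]
width: 0.005
finger_force: 6.2
```

```bash
python3 - <<'E'
from h import *
s=r.read_state(); print(s["t"],s["position"],s["wrist_force"],"board",b(s["position"]*1000))
E
```

```text
17.55 [0.61297625 0.03609894 0.03052889] [  3.76074658 -11.6619206    0.19074798] board [ 60.77030549 -17.78485774]
```

Stalled at board y = -17.8 (expected -17.5), so the jaw and frame are home in y. I back away and check.

Call:
arm_command(series=[[[0.8,-6,0],[0,0,0]],[[1.1,-8,0],[0,0,0]],[[0,0,25],[0,0,0]],[[0,0,35],[0,0,0]],[[0,-10,35],[0,0,0]]])

```text
t: 18.05
position: [0.612, 0.0176, 0.1246]
tcp_rot: [-0.002, 0.998, 0.07, -0.003]
wrist_force: [0.1, 0.2, 0.9]
width: 0.008
finger_force: 0.0
```

Call:
arm_command(series=[[[-10,-40,10],[0,0,0]],[[-10,-45,10],[0,0,0]],[[-10,-45,0],[0,0,0]],[[-10,-45,0],[0,0,0]],[[-10,-40,0],[0,0,0]]])

```text
t: 18.55
position: [0.5628, -0.1999, 0.1447]
tcp_rot: [-0.001, 0.998, 0.069, -0.001]
wrist_force: [0.7, -0.6, -0.1]
width: 0.006
finger_force: 0.0
```

Call:
arm_command(series=[[[-10,-40,0],[0,0,0]],[[-10,-30,0],[0,0,0]],[[0,0,0],[0,0,0]],[[0,0,0],[0,0,0]]])

```text
t: 18.95
position: [0.5434, -0.2685, 0.1445]
tcp_rot: [-0.002, 0.998, 0.069, -0.001]
wrist_force: [-0.1, -1.0, -0.2]
width: 0.006
finger_force: 0.0
```

```bash
python3 - <<'E'
from h import *
a=grab_frame("top"); cv2.imwrite("pics/top5f.png",a); cv2.imwrite("pics/top5.png",cv2.resize(a[140:280,160:340],(720,560),interpolation=cv2.INTER_CUBIC))
M=masks(a); M["frame"][:,270:]=0
for k in ("frame","jaw"):
    R,P=fit(M[k],Z[k]); print(k,np.round(b(R[0]),1),np.round(R[1],1),round(R[2]-8.14,2))
E
```

```text
frame [77.  79.7] [ 84.2 118.2] 0.0Traceback (most recent call last):
  File "<stdin>", line 5, in <module>
  File "h.py", line 9, in fit
    c=max(cs,key=cv2.contourArea)[:,0,:]
      ~~~^^^^^^^^^^^^^^^^^^^^^^^^
ValueError: max() iterable argument is empty
```

View pics/top5.png

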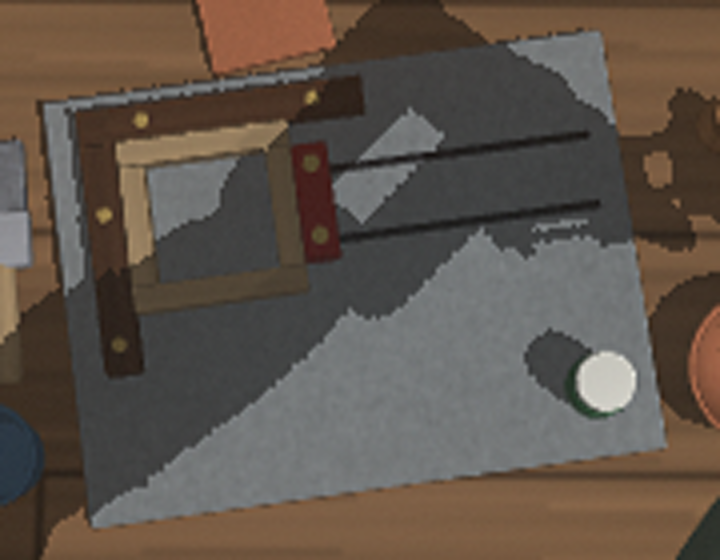

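Top view: the frame lies flush against both rails, and the jaw rests on its open side. The jar, cup, tile, bowl and brush are where they were. The lit part of the frame measures 0.0° to the board, far edge at x = 119 and centre y = 79.7. Handing in.

```bash
python3 -c "
from station import r
print(r.sign_off())"
```

```text
the job is handed in; nothing more can be done
None
```

The frame is home and flush against both rails with the jaw resting on its open side, and the job is handed in at about 19 s of the 64 s allowed. In the last picture it was square to the board to within measurement and about 1 mm from its seat in x and y. The sign-off returned no verdict.

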